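# Seat and shut the loose tap on the ball-inflating manifold

## Task

On the ball-inflating manifold, the brass tap next to the round gauge is open and its tapered plug stands up loose. Take its flat handle and turn it clockwise while pressing the plug down into its tapered hole, so that it ends wedged with its handle squarely across the pipe and about as low as the other tap's handle, and stays there when you let go. Leave the other tap as it is.

Things in the scene. Friction and masses are not known exactly. Their poses are not given: they have to be found in the camera images.
- tap_handle (a point): Centre of the loose tap's flat brass bar handle, on its upright turning axis; it sinks and turns with the plug. It starts 112 to 116 mm above the table; seated like the other tap it is at 94. Bar 64 mm long (own x), 12 thick (y), 24 tall (z up). Valve body (44 wide) top is 62 above the table. The gauge (58 wide, 69 tall) is 93 mm along the pipe to one side, the other tap 160 mm to the other.
- tap_turn (a joint): Angle of the loose tap about its upright axis, rad: 0 = handle along the manifold's level pipe (open), 1.571 = squarely across it (shut); grows clockwise seen from above. Starts 0.2 to 0.6, stops at 0 and 2.0. Turning takes about 0.15 N m. Pushing down takes 8 N at first, 13 N at seated depth; it stays where left, but climbs out 5 mm per rad when turned without pressing.
- other_tap (a joint): Angle of the other tap (same shape, already seated, handle centre 94 mm above the table, farther from the gauge), rad: 0 as it stands at the start, shut, handle across the pipe. To be left alone.

How it is judged (in metres and radians):
On the way:
1. the loose tap is turned while pressed in: its handle is below 109 mm while it stands between 43 and 75 degrees (height (world z) of tap_handle below 0.109 m and value of joint tap_turn between 0.75 and 1.31 rad), for 0.06 s.
At the end, for the whole second after the job is handed in: The loose tap stays, at rest, with its handle centre within 10 mm of the other tap's height (84 to 104 mm above the table) and across the pipe to within 11 degrees (turn 1.37 to 1.77 rad) (height (world z) of tap_handle between 0.084 and 0.104 m and value of joint tap_turn between 1.37 and 1.77 rad and velocity of joint tap_turn between -0.05 and 0.05 rad/s); the robot touches nothing.
It fails at once if the other tap is turned by more than 11 degrees (value of joint other_tap above 0.2 rad or value of joint other_tap below -0.2 rad).
It also fails if it takes over 35 s, if anything falls off the work surface, if the arm or the gripper's body presses on something with over 40 N, if the wrist force passes 120 N, or if a joint passes its speed limit or range.

## Robot

A 6-joint arm with a two-finger parallel gripper is mounted at the origin on the work surface. World frame = base frame: x ahead of the robot, y to its left, z up, the work surface at z = 0. Lengths are in mm, angles in rad, forces in N, time in s.
With the tool pointing down it reaches from about 300 to 950 mm from the base axis. Payload 3.1 kg.
Tool frame: the origin (TCP) lies where the fingers leave the gripper's body, on its centre line; the fingertips stand 73 mm ahead of it and the grasp point (between the pads) lies 54 mm ahead of it; x points along the fingers, y is the direction in which the jaws open and shut, and the axes are right-handed (so a half turn about x gives the same grasp; the last joint's range is limited). The gripper opens to 85 mm and grips with 20 to 120 N. Pads are 22 mm wide; open, the fingers measure 114 mm over their backs; the gripper's body (76 mm by 85 mm) begins 54 mm behind the grasp point. The pads swing forward as they close: fully open they stand 13 mm farther back than shut.
Start: joints at [-1.233, 0.308, 1.634, -0, 1.2, -0.07], TCP at [247.844, -573.765, 303.872] pointing down, gripper open.
Joint ranges: [-3.06, 3.06], [-0.79, 1.96], [0.05, 2.63], [-1.19, 4.34], [0.05, 2.64], [-2.94, 2.94]. Speed limits (rad/s): [2.79, 2.79, 3.14, 3.14, 3.14, 3.14].

## Interface

Orientations are given as a rotation vector (axis times angle).
In Python, from cell import get_obs, read_camera, get_calibration, finish_job gives the robot as it stands.
- The arm moves only by the shell command python3 -m crank 'ROWS' [FORCE]. ROWS is text: rows parted by semicolons, each of 5 numbers parted by spaces: the shift along the tool's x, y, z in cm, then the turn about the tool's x in rad, then the closure, from 0 (fully open) to 1 (shut). A call has 1 to 8 rows; each row shifts and turns the commanded pose from where the row before left it, along the tool's axes as they then stand; what a row does not reach is not made up. A row lasts 1/10 s, in which the tool goes at most 50 mm and 8.59 degrees, less where a joint would pass 70% of its speed; a pose out of reach is approached as far as the arm can. A call is refused whole if a number of a shift passes 5 or a number of a turn 0.15, either way. A call with a gripper value outside its range is refused whole. The fingers move at their own pace and stop on an object; FORCE is the grip in N (left out, the last holds). Time passes only in rows, so rows that do not move let the fingers close. It gives the time, the measured TCP pose, the force and the opening at its end, in the units of the state.
- get_obs(): the state, without advancing time (a new reading comes with each control period).
- read_camera(name): name is "scene" or "top"; returns (picture, depth): 384x512x3 uint8, red, green, blue; 384x512 float32, mm along the optical axis (not along the pixel's ray), 0 where there is no reading.
- get_calibration(name): a dict with "K" (3x3 intrinsics, pixels), "k1" (the pictures are not rectified: a ray, as slopes to the right and down, at radius r is drawn at 1 + k1 r^2 times it, then the intrinsics apply), "R" (3x3) and "t" (3): a world point X has camera coordinates R X + t. Camera axes: x right, y down, z forward; pixel columns grow to the right and rows downward; lengths in mm; the calibration is good to about 2 mm. A picture is of the moment at which its call begins. get_calibration takes no time and is no camera call.
- finish_job(): hands the job in, once; it reports no verdict.
The state is a dict: "t": time; "joint_positions": joint angles; "qd": joint speeds; "effort": joint torques, N m; "tcp_pos": TCP position; "tcp_rot": TCP orientation; "wrist_force": force on the tool from outside, world axes, zero at the start; "torque": the same for the moment, N m; "gripper_width": finger opening in mm.
Only numpy, scipy, OpenCV 4.12 (cv2) and the standard library are available. Lean on these libraries where they do the work, as an engineer would, in place of code of your own. Each camera call takes 0.05 s, during which the arm holds its last target.

## Working session

There is one attempt and no reset: what is moved stays moved. The work goes in short steps, Python scripts to look and compute and a shell command to move; the robot and the scene stay as the last step left them, time stands still between calls to the robot, and variables do not carry over. Pictures are saved under pics/ and viewed, and the job is handed in when it is done.

```bash
mkdir -p pics
cat > h.py <<'E'
import numpy as np,cv2,json
from cell import *
def take(n,tag):
    im,d=read_camera(n); cv2.imwrite(f'pics/{tag}.png',cv2.resize(im[:,:,::-1],(768,576),interpolation=cv2.INTER_CUBIC)); np.savez(f'/tmp/{tag}.npz',im=im,d=d); return im,d
def ray(n,u,v):
    c=get_calibration(n);K=np.array(c['K']);xd=np.array([(u-K[0,2])/K[0,0],(v-K[1,2])/K[1,1]]);x=xd.copy()
    for _ in range(20): x=xd/(1+c['k1']*(x@x))
    return np.array([x[0],x[1],1.]),np.array(c['R']),np.array(c['t'])
def at_depth(n,u,v,z):
    r,R,t=ray(n,u,v);return R.T@(r*z-t)
def at_z(n,u,v,z):
    r,R,t=ray(n,u,v);o=-R.T@t;d=R.T@r;return o+d*(z-o[2])/d[2]
E
python3 - <<'E'
from h import *
take('scene','s1');take('top','t1')
print(get_obs())
for n in('scene','top'):
    c=get_calibration(n);print(n,-np.array(c['R']).T@np.array(c['t']),c['K'])
E
```

```text
{'t': 0.1, 'joint_positions': array([-1.23269340e+00,  3.08918101e-01,  1.63509423e+00, -1.85434282e-05,
        1.19968753e+00, -6.96885029e-02]), 'qd': array([-2.13155124e-04, -2.14752381e-03, -2.13520542e-03,  3.78605370e-05,
        3.22007896e-03,  1.00278724e-05]), 'effort': array([-9.56394251e-04, -4.16408050e+01, -2.77644879e+01, -1.56564906e-04,
        4.03842627e-03,  2.21287543e-06]), 'tcp_pos': array([ 247.63996532, -573.18464629,  302.74498457]), 'tcp_rot': array([ 1.99754301,  0.41522796, -1.99815315]), 'wrist_force': array([ 0.62529848,  0.29047671, -0.83349846]), 'torque': array([ 0.02377913,  0.03116556, -0.02582904]), 'gripper_width': 85.45462039520869}
scene [1094.66063072   40.02410881  639.40657224] [[456.04446096   0.         255.98805091]
 [  0.         456.04446096 187.26190566]
 [  0.           0.           1.        ]]
top [536.19798452  32.24663681 862.62049963] [[438.45863617   0.         253.68898848]
 [  0.         438.45863617 190.91120915]
 [  0.           0.           1.        ]]
```

View pics/s1.png

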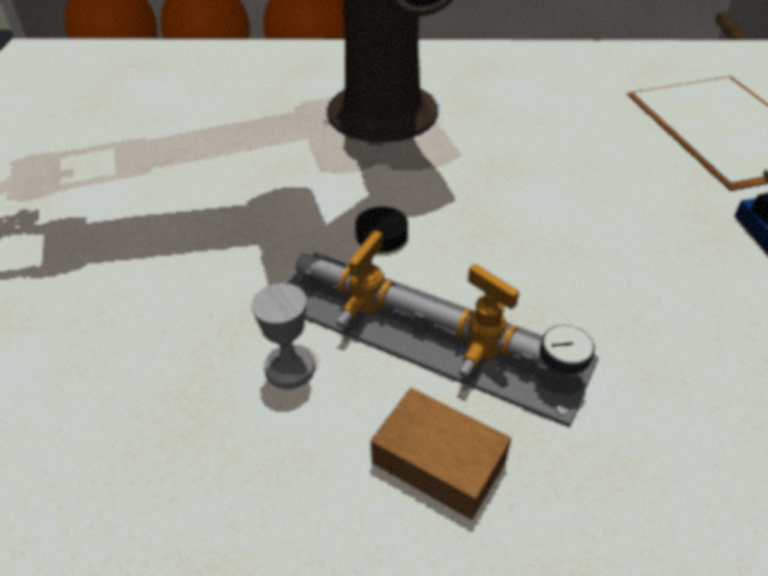

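View pics/t1.png

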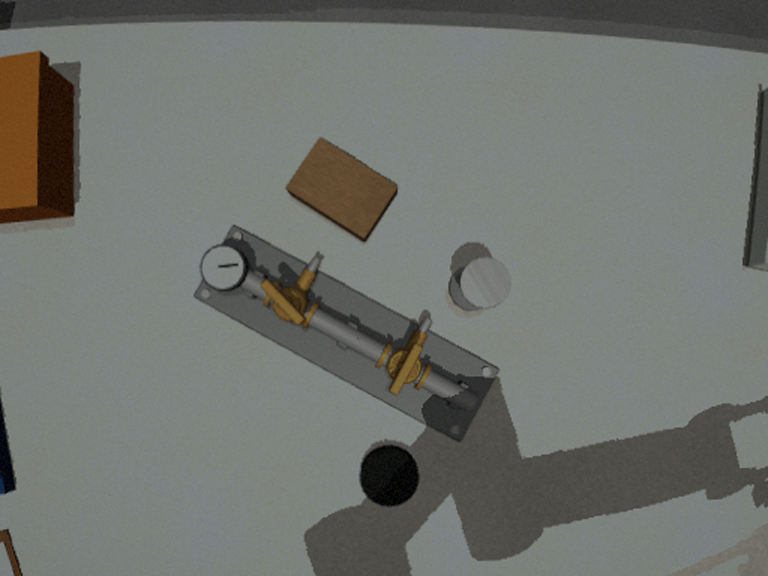

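The top view shows the loose tap's bar at about (283,301) and the other tap at (408,368), in display pixels. The gauge is at (223,267). I'll measure the bar tops using depth.

Run:
```python
from h import *
z=np.load('/tmp/t1.npz');im,d=z['im'],z['d']
P={}
def pts(u0,u1,v0,v1,zl,zh):
    o=[]
    for v in range(v0,v1):
        for u in range(u0,u1):
            if d[v,u]>0:
                p=at_depth('top',u,v,d[v,u])
                if zl<p[2]<zh:o.append(p)
    return np.array(o)
for nm,b in(('loose',(165,215,175,222,112,150)),('other',(250,295,205,270,94,125)),('gauge',(125,170,155,200,50,100))):
    p=pts(*b); 
    print(nm,len(p),p.mean(0).round(1),np.median(p[:,2]).round(1),cv2.minAreaRect(p[:,:2].astype(np.float32)))
    q=p[:,:2]-p[:,:2].mean(0);w,V=np.linalg.eigh(q.T@q);print('dir',np.degrees(np.arctan2(V[1,1],V[0,1])))
c=cv2.resize(im[140:290,120:320,::-1],(800,600),interpolation=cv2.INTER_CUBIC);cv2.imwrite('pics/c1.png',c)
# table & calibration check: cup, etc.
```

```text
loose 273 [559.9 139.3 124.9] 125.3 ((559.6367797851562, 139.39944458007812), (62.293270111083984, 12.305147171020508), 44.665687561035156)
dir 45.13734224884603Traceback (most recent call last):
  File "<stdin>", line 13, in <module>
  File "<stdin>", line 9, in pts
  File "h.py", line 10, in at_depth
    r,R,t=ray(n,u,v);return R.T@(r*z-t)
          ~~~^^^^^^^
  File "h.py", line 6, in ray
    c=get_calibration(n);K=np.array(c['K']);xd=np.array([(u-K[0,2])/K[0,0],(v-K[1,2])/K[1,1]]);x=xd.copy()
ValueError: time passes only in moves, steps and waits
```

```bash
sed -i 's/^def ray/import functools\nget_calibration=functools.lru_cache(get_calibration)\ndef ray/' h.py
python3 - <<'E'
from h import *
z=np.load('/tmp/t1.npz');im,d=z['im'],z['d']
def pts(u0,u1,v0,v1,zl,zh):
    o=[]
    for v in range(v0,v1):
        for u in range(u0,u1):
            if d[v,u]>0:
                p=at_depth('top',u,v,d[v,u])
                if zl<p[2]<zh:o.append(p)
    return np.array(o)
for nm,b in(('loose',(165,215,175,222,112,150)),('other',(250,295,205,270,94,125)),('gauge',(125,170,155,200,50,100))):
    p=pts(*b); 
    print(nm,len(p),p.mean(0).round(1),np.median(p[:,2]).round(1),cv2.minAreaRect(p[:,:2].astype(np.float32)))
    q=p[:,:2]-p[:,:2].mean(0);w,V=np.linalg.eigh(q.T@q);print('dir',np.degrees(np.arctan2(V[1,1],V[0,1])))
c=cv2.resize(im[140:290,120:320,::-1],(800,600),interpolation=cv2.INTER_CUBIC);cv2.imwrite('pics/c1.png',c)
from scipy.spatial.transform import Rotation as Ro
print(Ro.from_rotvec(get_obs()['tcp_rot']).as_matrix().round(3))
E
```

```text
loose 273 [559.9 139.3 124.9] 125.3 ((559.6367797851562, 139.39944458007812), (62.293270111083984, 12.305147171020508), 44.665687561035156)
dir 45.13734224884603
other 266 [487.9  -2.1 105.6] 105.8 ((487.3255615234375, -2.261157989501953), (12.124076843261719, 63.4229850769043), 63.21535110473633)
dir 153.27394582437503
gauge 809 [600.1 219.1  67.8] 69.1 ((602.0838012695312, 218.85269165039062), (55.84575271606445, 61.497825622558594), 6.198340892791748)
dir 64.35020782119376
[[-0.001  0.397 -0.918]
 [ 0.002 -0.918 -0.397]
 [-1.    -0.002 -0.   ]]
```

View pics/c1.png

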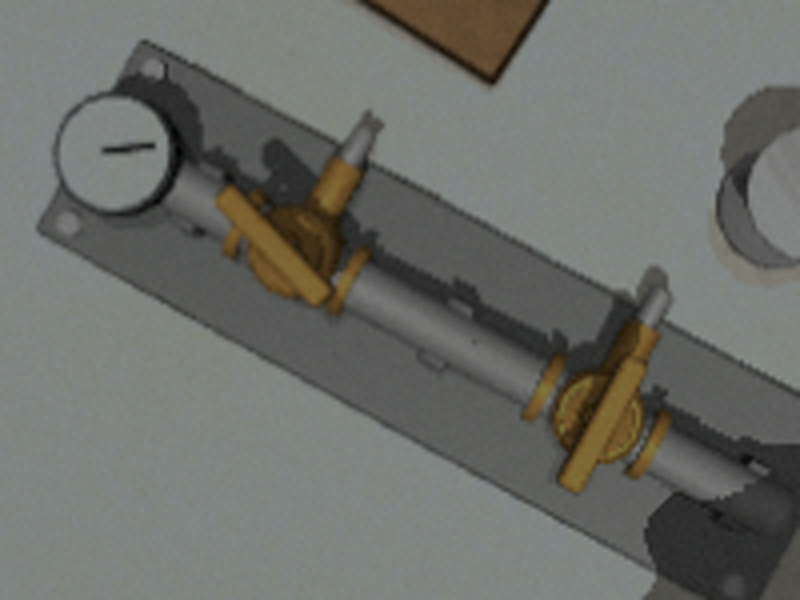

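Estimates from depth:
- **Loose bar:** centre (559.8, 139.4), height about 113 mm, direction 45°.
- **Pipe:** direction 63°, so the tap stands at about 0.31 rad.
- **Still to turn:** about 1.26 rad clockwise.

First I'll turn the jaws to match the bar, then travel over it.

```bash
python3 -m crank '0 0 0 -0.126 0; 0 0 0 -0.126 0; 0 0 0 -0.125 0; 0 -1.77 -4.53 0 0; 0 -1.77 -4.53 0 0; 0 -1.77 -4.53 0 0; 0 -1.77 -4.53 0 0; 0 -1.77 -4.53 0 0' 60; python3 -m crank '0 -1.77 -4.53 0 0; 0 -1.77 -4.53 0 0; 0 -1.77 -4.53 0 0; 0 -1.77 -4.53 0 0; 0 -1.77 -4.53 0 0; 0 -1.77 -4.53 0 0; 0 -1.77 -4.53 0 0; 0 0 0 0 0'
cat > e.py <<'E'
from h import *
from scipy.spatial.transform import Rotation as Ro
import sys
def err(x,y,z,yaw):
    o=get_obs();M=Ro.from_rotvec(o['tcp_rot']).as_matrix()
    d=M.T@(np.array([x,y,z])-o['tcp_pos']);psi=np.degrees(np.arctan2(M[1,1],M[0,1]))
    print('t',o['t'],'tcp',o['tcp_pos'].round(1),'yaw',psi.round(2),'shift cm',(d/10).round(2),'turn',np.radians(psi-yaw).round(3),'q',o['joint_positions'].round(2),'tilt',M[:,0].round(3),'F',o['wrist_force'].round(1),'T',o['torque'].round(2),'w',round(o['gripper_width'],1))
err(*map(float,sys.argv[1:]))
E
python3 e.py 559.8 139.4 167 -45
```

```text
t: 0.9
tcp_pos: [345.7, -349.1, 303.4]
tcp_rot: [1.761, 0.729, -1.761]
wrist_force: [0.7, -0.3, 0.0]
gripper_width: 85.6
t: 1.7
tcp_pos: [483.7, -34.4, 303.8]
tcp_rot: [1.758, 0.736, -1.755]
wrist_force: [-0.1, -1.1, 0.2]
gripper_width: 85.3
t 1.7 tcp [483.7 -34.4 303.8] yaw -44.64 shift cm [ 13.73  -6.78 -17.68] turn 0.006 q [-0.16  0.03  1.96  0.    1.15  0.62] tilt [ 0.001  0.002 -1.   ] F [-0.1 -1.1  0.2] T [-0.08  0.03  0.03] w 85.3
```

```bash
python3 -m crank '0 -1.7 -4.42 0 0; 0 -1.7 -4.42 0 0; 0 -1.7 -4.42 0 0; 0 -1.7 -4.42 0.006 0; 3 0 0 0 0; 3 0 0 0 0; 0 0 0 0 0; 0 0 0 0 0'; python3 e.py 559.8 139.4 167 -45
python3 - <<'E'
from h import *
take('scene','s2');take('top','t2')
E
```

```text
t: 2.5
tcp_pos: [558.8, 132.9, 243.2]
tcp_rot: [1.763, 0.724, -1.767]
wrist_force: [0.2, 0.6, 0.9]
gripper_width: 85.4
t 2.5 tcp [558.8 132.9 243.2] yaw -45.42 shift cm [ 7.62 -0.38 -0.54] turn -0.007 q [ 0.16  0.28  1.8  -0.    1.06  0.95] tilt [-0.002 -0.001 -1.   ] F [0.2 0.6 0.9] T [-0.02 -0.01  0.04] w 85.4
```

View pics/s2.png

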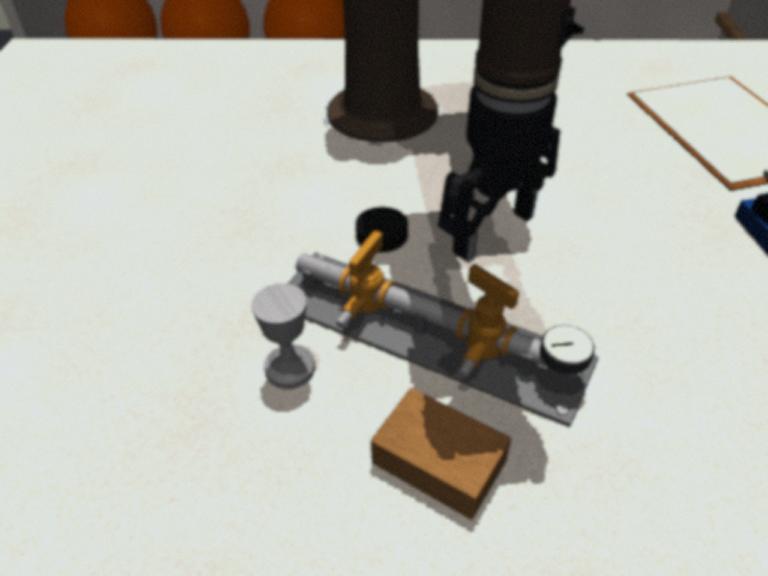

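The scene view shows the open gripper above and behind the loose tap's bar at (493,283), clear of everything. I'll correct the xy and descend.

```bash
python3 -m crank '0 -0.38 -0.54 -0.007 0; 2 0 0 0 0; 0 0 0 0 0; 0 0 0 0 0'; python3 e.py 559.8 139.4 167 -45
python3 - <<'E'
from h import *
im,d=take('top','t3')
cv2.imwrite('pics/c3.png',cv2.resize(im[140:260,120:280,::-1],(800,600),interpolation=cv2.INTER_CUBIC))
im,d=take('scene','s3')
cv2.imwrite('pics/cs3.png',cv2.resize(im[110:260,250:450,::-1],(800,600),interpolation=cv2.INTER_CUBIC))
E
```

```text
t: 3.0
tcp_pos: [560.7, 140.3, 224.6]
tcp_rot: [1.76, 0.729, -1.759]
wrist_force: [0.2, 0.3, 0.2]
gripper_width: 85.5
t 3.0 tcp [560.7 140.3 224.6] yaw -44.97 shift cm [5.76 0.   0.13] turn 0.0 q [0.17 0.31 1.81 0.   1.02 0.95] tilt [ 0.  0. -1.] F [0.2 0.3 0.2] T [-0.02 -0.03 -0.05] w 85.5
```

View pics/cs3.png

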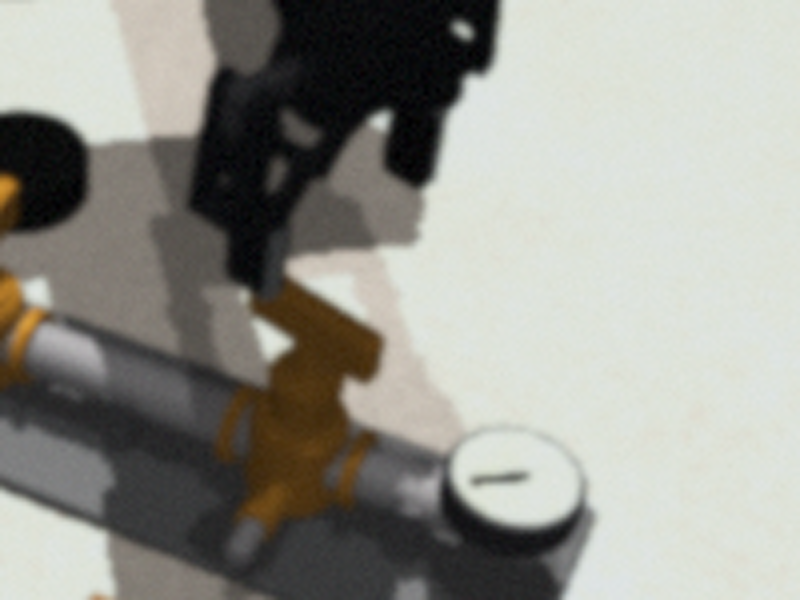

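In this crop the jaws are above the bar, which runs from (255,300) to (380,350), and they straddle it. I'll descend and close in.

```bash
python3 -m crank '3 0 0.13 0 0; 2.8 0 0 0 0; 0 0 0 0 0; 0 0 0 0 0.3; 0 0 0 0 0.7; 0 0 0 0 0.7' 60; python3 e.py 559.8 139.4 167 -45
python3 - <<'E'
from h import *
im,d=take('scene','s4')
cv2.imwrite('pics/cs4.png',cv2.resize(im[110:260,250:450,::-1],(800,600),interpolation=cv2.INTER_CUBIC))
E
```

```text
t: 3.7
tcp_pos: [561.0, 139.6, 167.9]
tcp_rot: [1.763, 0.728, -1.756]
wrist_force: [0.2, 0.6, -0.2]
gripper_width: 44.0
t 3.7 tcp [561.  139.6 167.9] yaw -44.98 shift cm [ 0.09 -0.08  0.1 ] turn 0.0 q [0.17 0.38 1.84 0.   0.91 0.95] tilt [ 0.004  0.001 -1.   ] F [ 0.2  0.6 -0.2] T [-0.03  0.02  0.01] w 44.0
```

View pics/cs4.png

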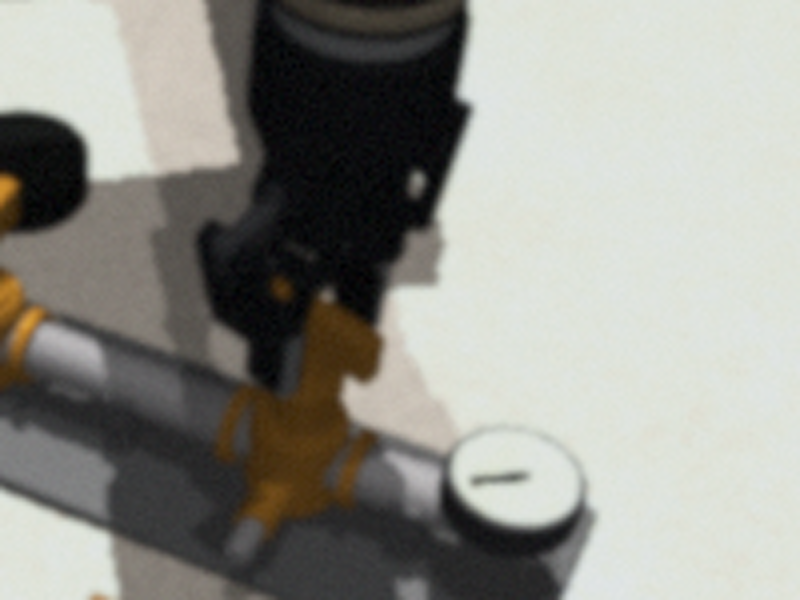

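The bar lies between the half-closed jaws, its visible end at (345,330). I'll close on it.

```bash
python3 -m crank '0 -0.08 0.1 0 0.9; 0 0 0 0 1; 0 0 0 0 1; 0 0 0 0 1; 0 0 0 0 1; 0 0 0 0 1' 80; python3 e.py 559.8 139.4 167 -45
```

```text
t: 4.35
tcp_pos: [559.3, 138.8, 167.0]
tcp_rot: [1.76, 0.728, -1.757]
wrist_force: [1.1, -3.5, 6.1]
gripper_width: 10.9
t 4.35 tcp [559.3 138.8 167. ] yaw -44.94 shift cm [-0.   -0.01 -0.08] turn 0.001 q [ 0.17  0.38  1.85 -0.    0.91  0.95] tilt [ 0.002 -0.001 -1.   ] F [ 1.1 -3.5  6.1] T [-0.54 -0.01  0.12] w 10.9
```

```bash
python3 -m crank '0.2 0 0 0 1; 0.2 0 0 0.05 1; 0.2 0 0 0.08 1; 0.2 0 0 0.08 1; 0 0 0 0 1'; python3 e.py 559.8 139.4 167 -45
```

```text
t: 4.85
tcp_pos: [559.3, 138.7, 159.2]
tcp_rot: [1.896, 0.559, -1.893]
wrist_force: [-0.4, -2.3, 6.8]
gripper_width: 10.7
t 4.85 tcp [559.3 138.7 159.2] yaw -57.07 shift cm [-0.78 -0.03 -0.08] turn -0.211 q [ 0.17  0.39  1.85 -0.    0.9   1.16] tilt [ 0.002 -0.001 -1.   ] F [-0.4 -2.3  6.8] T [-0.58  0.1   0.04] w 10.7
```

```bash
python3 -m crank '0.15 0 0 0.08 1; 0.15 0 0 0.09 1; 0.1 0 0 0.09 1; 0.1 0 0 0.09 1; 0.1 0 0 0.09 1; 0 0 0 0 1'; python3 e.py 559.8 139.4 148 -117;  python3 - <<'E'
from h import *
im,d=take('scene','s5')
cv2.imwrite('pics/cs5.png',cv2.resize(im[110:260,250:450,::-1],(800,600),interpolation=cv2.INTER_CUBIC))
E
```

```text
t: 5.45
tcp_pos: [559.5, 138.7, 153.8]
tcp_rot: [2.153, 0.144, -2.149]
wrist_force: [-1.1, -3.6, 9.6]
gripper_width: 10.7
t 5.45 tcp [559.5 138.7 153.8] yaw -82.28 shift cm [ 0.58 -0.07 -0.04] turn 0.606 q [ 0.17  0.4   1.85 -0.    0.89  1.61] tilt [ 0.002 -0.001 -1.   ] F [-1.1 -3.6  9.6] T [-0.66  0.22  0.01] w 10.7
```

View pics/cs5.png

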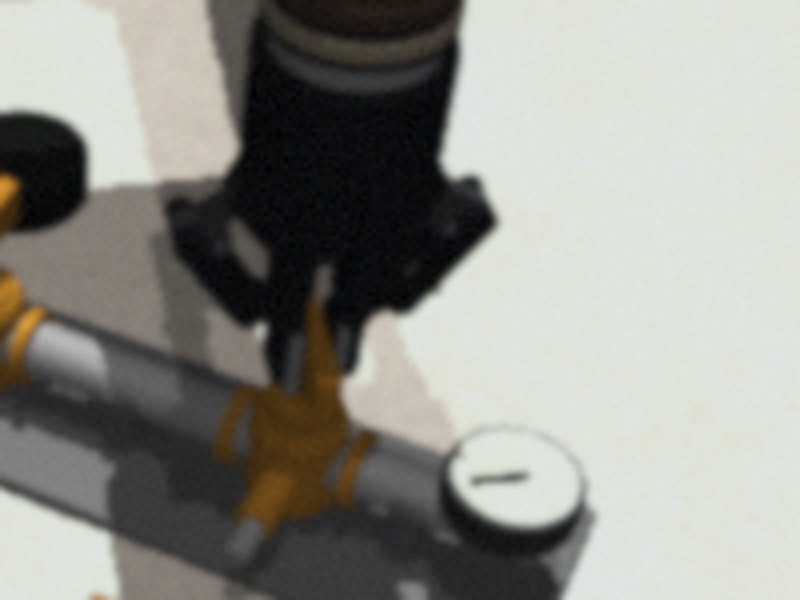

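The bar is held at (315,335), has turned with the jaws and sits closer to the body. I'll continue.

```bash
python3 -m crank '0.1 0 0 0.09 1; 0.1 0 0 0.09 1; 0.1 0 0 0.09 1; 0.1 0 0 0.09 1; 0.1 0 0 0.09 1; 0.1 0 0 0.09 1; 0.05 0 0 0.066 1; 0 0 0 0 1'; python3 e.py 559.8 139.4 148 -117
```

```text
t: 6.3
tcp_pos: [559.5, 138.6, 147.7]
tcp_rot: [-1.962, 0.47, 1.957]
wrist_force: [-2.0, -3.4, 12.4]
gripper_width: 10.8
t 6.3 tcp [559.5 138.6 147.7] yaw -116.97 shift cm [-0.03 -0.08  0.01] turn 0.001 q [ 0.17  0.41  1.85 -0.    0.88  2.21] tilt [ 0.002 -0.001 -1.   ] F [-2.  -3.4 12.4] T [-0.76  0.37  0.09] w 10.8
```

Now I'll check with both cameras while still holding the bar, then release gently and lift.

```bash
python3 -m crank '0 0 0 0 0.9; 0 0 0 0 0.6; 0 0 0 0 0.3; 0 0 0 0 0; 0 0 0 0 0; 0 0 0 0 0; 0 0 0 0 0'; python3 e.py 559.8 139.4 148 -117; python3 -m crank '-2 0 0 0 0; -4 0 0 0 0; -4 0 0 0 0; -4 0 0 0 0; 0 0 5 0 0; 0 0 5 0 0; 0 0 5 0 0; 0 0 5 0 0';python3 -m crank '0 0 5 0 0;0 0 0 0 0; 0 0 0 0 0'
python3 - <<'E'
from h import *
im,d=take('scene','s6');im,d=take('top','t6')
o=[]
for nm,b in(('loose',(165,215,175,225,92,150)),('other',(250,295,205,270,94,125))):
    p=np.array([q for v in range(b[2],b[3]) for u in range(b[0],b[1]) if d[v,u]>0 for q in [at_depth('top',u,v,d[v,u])] if b[4]<q[2]<b[5]])
    print(nm,len(p),p.mean(0).round(1),np.median(p[:,2]).round(1),cv2.minAreaRect(p[:,:2].astype(np.float32)))
    q=p[:,:2]-p[:,:2].mean(0);w,V=np.linalg.eigh(q.T@q);print('dir',np.degrees(np.arctan2(V[1,1],V[0,1])))
print(get_obs()['t'])
E
```

```text
t: 7.0
tcp_pos: [558.2, 139.2, 145.1]
tcp_rot: [-1.959, 0.469, 1.96]
wrist_force: [0.7, -0.1, -0.4]
gripper_width: 85.2
t 7.0 tcp [558.2 139.2 145.1] yaw -116.94 shift cm [-0.3  -0.09 -0.14] turn 0.001 q [0.17 0.41 1.85 0.   0.87 2.21] tilt [-0.001  0.    -1.   ] F [ 0.7 -0.1 -0.4] T [ 0.05  0.   -0.02] w 85.2
t: 7.8
tcp_pos: [378.4, 230.2, 285.5]
tcp_rot: [-1.959, 0.47, 1.958]
wrist_force: [-0.1, 0.8, -0.6]
gripper_width: 85.3
t: 8.1
tcp_pos: [334.8, 253.0, 285.6]
tcp_rot: [-1.962, 0.466, 1.96]
wrist_force: [0.7, -0.5, 0.2]
gripper_width: 85.2
loose 273 [560.5 139.1 105.3] 106.1 ((560.3694458007812, 140.07289123535156), (12.72705078125, 62.997554779052734), 64.35457611083984)
dir 154.4208357872352
other 268 [487.9  -2.1 105.6] 105.9 ((487.3644104003906, -2.258024215698242), (12.150839805603027, 63.36941146850586), 63.18661117553711)
dir 153.33649494150927
8.2
```

View pics/t6.png

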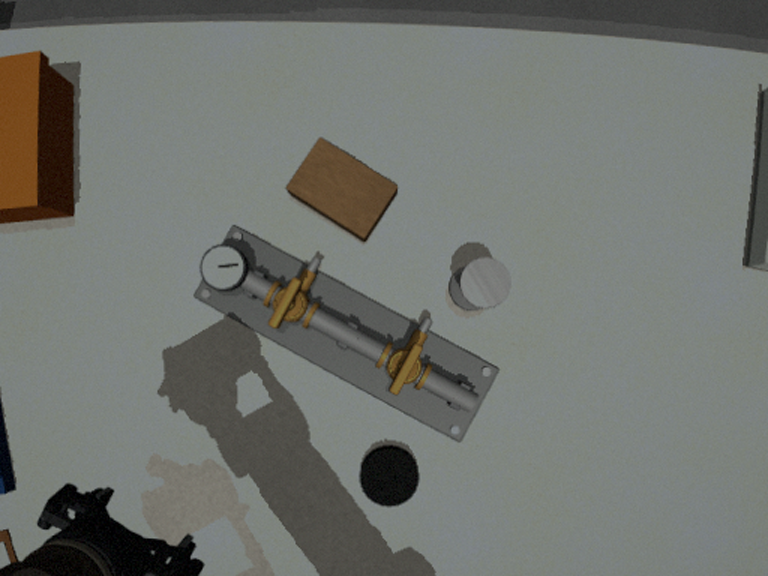

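View pics/s6.png

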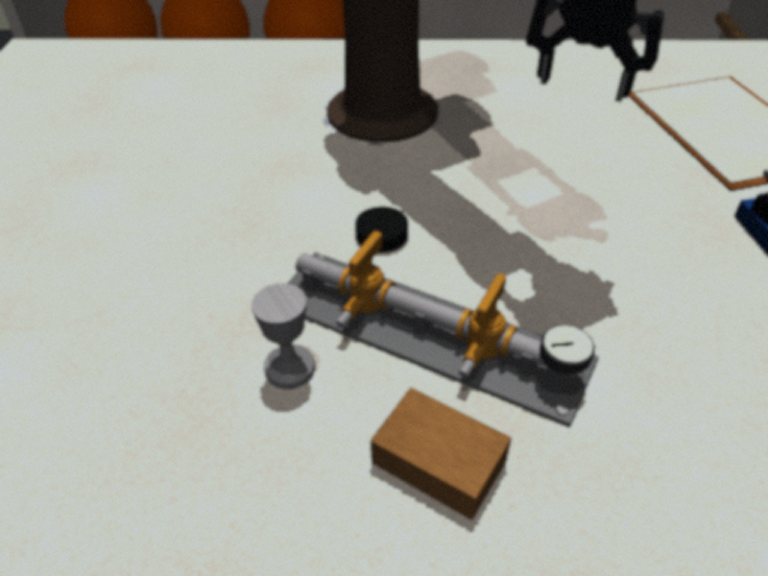

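Both pictures show the loose tap's bar (top view 290,301) parallel to the other tap's bar (408,368) and equally low. The arm is well clear, so I'm handing in.

```bash
python3 -c "from cell import *; finish_job()"
```

```text
the job is handed in; nothing more can be done
```

I gripped the loose tap's handle, turned it about 1.26 rad clockwise while pressing it down about 19 mm, then let go and moved the arm clear. I handed the job in after about 8 s; the hand-in gives no verdict.

The last pictures, taken after release, showed:
- **Height:** the loose handle's top is at 106.1 mm and the other tap's is at 105.9 mm. That puts its centre at about 94 mm.
- **Angle:** the loose handle's direction is 154.4° against 153.3° for the other tap. It is squarely across the pipe to within about 1 to 2°.
- **Other tap:** its measured position and direction are unchanged from the start (0.1° difference).
- **Forces:** wrist force stayed at about 13 N or less at the readings I took.

The pressed-in turn (below 109 mm between 43° and 75°) I judged only from the tool readings and one picture, not a direct joint reading. By those, the handle was between about 105 and 94 mm through that range. No check failed or disagreed.

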